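Seal a gas detector's inlet for its leak test

ROBOT

A 6-joint arm with a two-finger parallel gripper is mounted at the origin on the work surface. World frame = base frame: x ahead of the robot, y to its left, z up, the work surface at z = 0. Lengths are in m, angles in rad, forces in N, time in s.
With the tool pointing down it reaches from about 0.275 to 0.775 m from the base axis. Payload 14.6 kg.
Tool frame: the origin (TCP) lies midway between the tips of the shut fingers; the grasp point (between the pads) lies 19 mm behind it; z points along the fingers, y is the direction in which the jaws open and shut (so a half turn about z gives the same grasp; the last joint's range is limited). The gripper opens to 85 mm and grips with 20 to 120 N. Pads are 22 mm wide; open, the fingers measure 114 mm over their backs; the gripper's body (76 mm by 85 mm) begins 54 mm behind the grasp point. The pads swing forward as they close: fully open they stand 13 mm farther back than shut.
Start: joints at [1.146, 0.263, -0.048, 1.259, 0, 1.415], TCP at [0.14, 0.506, 0.231] pointing down, gripper open.
Joint ranges: [-2.65, 2.65], [-0.89, 1.7], [-1.18, 1.37], [-2.13, 2.11], [-1.35, 1.29], [-3.14, 3.14]. Speed limits (rad/s): [1.89, 1.89, 2.57, 2.79, 3.14, 3.14].

INTERFACE

Orientations are given as a unit quaternion [x, y, z, w].
In Python, from cell import read_state, optics, order gives the robot as it stands. The module is installed in compiled form; this text tells all that it offers.
- The arm moves only by the tool step_arm, never from a script. Its argument "plan" is a list of rows, each a list of 7 numbers: the shift along the tool's x, y, z normalised to -1 to 1, where 1 is 100 mm, then the turn, a rotation vector about the tool's x, y, z normalised to -1 to 1, where 1 is 120 degrees, then the gripper's target within -1 to 1 (shut at 1, half-way at 0, fully open at -1). In form: [[dx, dy, dz, ax, ay, az, grip], ...]. A call has 1 to 10 rows; each row is the pose to reach, as a shift and turn from the pose commanded when the call began, along the tool's axes at that moment; what a row does not reach only later rows make up. A row lasts 1/12 s, in which the tool goes at most 41.7 mm and 7.16 degrees, less where a joint would pass 70% of its speed; a pose out of reach is approached as far as the arm can. A call with a number of a shift or a turn outside -1 to 1 is refused whole. A call with a gripper value outside its range is refused whole. The fingers move at their own pace and stop on an object; "newtons" is the grip in N (left out, the last holds). Time passes only in rows, so rows that repeat a pose let the fingers close. It gives the time, the measured TCP pose, the force and the opening at its end, in the units of the state.
- read_state(): the state, without advancing time (a new reading comes with each control period).
- optics.capture(name): name is "scene" or "top" or "wrist"; returns a dict with "img" (480x640x3 uint8, blue, green, red), "depth" (480x640 float32, m along the optical axis (not along the pixel's ray), 0 where there is no reading), "fx", "fy", "cx", "cy" (pixels), "k1" (the pictures are not rectified: a ray, as slopes to the right and down, at radius r is drawn at 1 + k1 r^2 times it, then the intrinsics apply), "xyz" and "rotation" of the camera in the world. Camera axes: x right, y up, looking along -z (the intrinsics and any distortion apply to the point x, -y, -z); pixel columns grow to the right and rows downward; lengths in m; the calibration is good to about 2 mm. A picture is of the moment at which its call begins.
- order.hand_in(): hands the job in, once; it reports no verdict.
The state is a dict: "clock": time; "q": joint angles; "dq": joint speeds; "joint_efforts": joint torques, N m; "eef_pos": TCP position; "tcp_rot": TCP orientation; "contact_force": force on the tool from outside, world axes, zero at the start; "wrist_torque": the same for the moment, N m; "finger_gap": finger opening in m.
Only numpy, scipy, OpenCV 4.12 (cv2) and the standard library are available. Lean on these libraries where they do the work, as an engineer would, in place of code of your own. Each camera call takes 0.05 s, during which the arm holds its last target. There are 200 camera calls.

TASK

For the leak test of the detector in the fixture, take the red-handled seal rod out of the rack, thread it rubber end first down through the upper guide bushing and then the lower one, and press it gently onto the orange-topped rubber bellows on the detector's inlet until the bellows is squeezed about half-way, not flat. Keep holding the rod there, upright in both bushings: the program finishes while the gripper still holds the rod down on the seal. Leave the other rods and the things on the bench where they are.

Things in the scene. Friction and masses are not known exactly. Their poses are not given: they have to be found in the camera images.
- seal_rod: the seal rod: straight 10 mm steel rod, 145 mm long in all, about 90 g; lower 14 mm black rubber with a rounded end; top 45 mm a red cylindrical handle 20 mm across. Origin at the lowest point of the rubber end, z along the rod to the handle. Stands in the rack at the start, end 40 mm deep in a hole 1.6 mm wider than the rod
- seal_rod_handle (a point): centre of the red handle (handle is 20 mm across and 45 mm long), on the rod's axis, 122.5 mm above the rubber end: the place to grip. Above the rack's top there are 60 mm of bare shaft, then the handle
- seal_rod_tip (a point): the lowest point of the rod's rounded rubber end, on its axis
- upper_bushing (a point): centre of the mouth (top face) of the upper guide bushing: brass, 156 mm above the bench, in the upper arm of the grey column; z up along the bore, y towards the column. Bore 13 mm, flared to about 20 mm over the top 4 mm, 20 mm long. Eye 34 mm across; the column stands 53 to 80 mm from the bore on the +y side. Nothing of the fixture is higher than this mouth
- lower_bushing (a point): centre of the mouth (top face) of the lower guide bushing, the same as the upper one and exactly below it, in line: 50 mm lower, 106 mm above the bench; underside at 86 mm. Axes as for the upper bushing
- seal_top (a point): centre of the top face of the rubber bellows seal (black, 18 mm across, orange top), on the bushings' axis, 76 mm above the bench when free; it goes down as the bellows is squeezed
- bellows (a joint): squeeze of the bellows seal: 0 m free, 0.010 m squeezed flat against its stop. It pushes back like a spring, 0.8 N per mm (4 N half-way); the rod's own weight squeezes it about 1 mm
- rack: grey rod rack block, 60 x 200 x 50 mm high, fixed to the bench; origin at the centre of its underside, its long side along its own y. Three holes in a row along y, 65 mm apart, 40 mm deep; the three rods stand in them in any order
- gauge_rod_handle (a point): centre of the blue handle of the port-gauge rod, same size as the seal rod, in the rack; leave it there
- cleaning_rod_handle (a point): centre of the yellow handle of the cleaning rod, same size as the seal rod, in the rack; leave it there
- battery_a: battery cell, black and copper, 34 mm across, 61 mm high, standing at the back; origin under it
- battery_b: the second battery cell, the same, standing at the left side
- bead_jar: clear jar of orange drying beads with a white lid, 70 mm across, 91 mm high, at the back; origin under it
- screwdriver: yellow-handled screwdriver lying at the left side of the bench; origin under it
- coupling: small brass hose coupling, 28 mm across, 34 mm high, at the right side of the bench; origin under it
Mind the look-alikes: they are no part of the job. Several things have the shape of the rack; the one meant has the colours described above.

How it is judged:
On the way, in this order (a step that is already met when the one before it is completed fails the run):
1. the seal rod is lifted clear out of the rack (contact force between the fingers and seal_rod above 2 N and z of seal_rod_tip in the frame of rack above 0.06 m), for 0.1 s.
2. its rubber end is in the upper bushing's bore (contact force between the fingers and seal_rod above 2 N and x of seal_rod_tip in the frame of upper_bushing between -0.004 and 0.004 m and y of seal_rod_tip in the frame of upper_bushing between -0.004 and 0.004 m and z of seal_rod_tip in the frame of upper_bushing below -0.008 m).
3. its rubber end has come out below the lower bushing, the rod spanning both (contact force between the fingers and seal_rod above 2 N and x of seal_rod_tip in the frame of lower_bushing between -0.004 and 0.004 m and y of seal_rod_tip in the frame of lower_bushing between -0.004 and 0.004 m and z of seal_rod_tip in the frame of lower_bushing below -0.02 m and angle between the z axis of seal_rod and the z axis of upper_bushing, either way round below 0.08 rad).
At the end, for the whole second after the job is handed in: The seal rod is upright in both bushings (within 0.08 rad, end within 4 mm of the bore's axis, 25 mm or more below the lower mouth), handle above the upper one, still gripped, at rest, and squeezes the bellows by 2.5 to 8.5 mm of its 10 mm; its weight alone would not (contact force between the fingers and seal_rod above 2 N and x of seal_rod_tip in the frame of lower_bushing between -0.004 and 0.004 m and y of seal_rod_tip in the frame of lower_bushing between -0.004 and 0.004 m and z of seal_rod_tip in the frame of lower_bushing below -0.025 m and angle between the z axis of seal_rod and the z axis of upper_bushing, either way round below 0.08 rad and z of seal_rod_handle in the frame of upper_bushing above 0.02 m and value of joint bellows between 0.0025 and 0.0085 m and linear speed of seal_rod below 0.02 m/s); the arm keeps its last pose, push and grip.
It fails at once if the bellows seal is crushed flat (squeezed over 9.7 mm) (value of joint bellows above 0.0097 m).
It fails at once if one of the other two rods is disturbed (moved over 25 mm) (distance of any of gauge_rod_handle, cleaning_rod_handle from where it was at the start of the episode above 0.025 m).
It fails at once if a battery, the jar, the screwdriver or the coupling is disturbed (moved over 25 mm) (distance of any of battery_a, battery_b, bead_jar, screwdriver, coupling from where it was at the start of the episode above 0.025 m).
It also fails if it takes over 54 s, if anything falls off the work surface, if the arm or the gripper's body presses on something with over 40 N, if the wrist force passes 120 N, or if a joint passes its speed limit or range.

## Working session

There is one attempt and no reset: what is moved stays moved. The work goes in short steps, Python scripts to look and compute and a tool call to move; the robot and the scene stay as the last step left them, time stands still between calls to the robot, and variables do not carry over. Pictures are saved under pics/ and viewed, about 8 in all and at most 12, crops included, and the job is handed in when it is done.

Besides the shell and the picture viewer there is one more tool, called after ">>>" by a JSON object that holds its "name" and its "arguments", one argument or row to a line. step_arm: Moves the arm, as the interface text tells. Scaled input: -1 to 1 covers 100 mm each way for a shift and 120 degrees each way for a turn. Its arguments: {"type":"object","properties":{"plan":{"type":"array"},"newtons":{"type":"number"}},"required":["plan"]}

```bash
mkdir -p pics
cat > h.py <<'E'
import numpy as np, cv2
from cell import read_state, optics, order
from scipy.spatial.transform import Rotation as R
def rot(c):
    r=np.array(c['rotation'],float)
    return r if r.shape==(3,3) else R.from_quat(r.ravel()).as_matrix()
def cloud(c):
    K=np.array([[c['fx'],0,c['cx']],[0,c['fy'],c['cy']],[0,0,1]])
    v,u=np.mgrid[0:480,0:640]
    p=cv2.undistortPoints(np.stack([u,v],-1).reshape(-1,1,2).astype(np.float64),K,np.array([c['k1'],0,0,0,0.])).reshape(480,640,2)
    d=c['depth'].astype(float)
    P=np.stack([p[...,0]*d,-p[...,1]*d,-d],-1)
    return P@rot(c).T+np.array(c['xyz'])
def rel(p):  # world target -> tool shift in units
    s=read_state(); return R.from_quat(s['tcp_rot']).inv().apply(np.array(p)-s['eef_pos'])/0.1
E
python3 - <<'E'
from h import *
ims=[]
for n in ['scene','top']:
    c=optics.capture(n); np.savez(n+'.npz',**c); cv2.imwrite(f'pics/{n}.png',c['img'])
    print(n,c['xyz'],c['rotation'],c['fx'],c['k1'])
s=read_state(); print(s)
E
```

```text
scene [1.08367961 0.61245307 0.93398721] [0.14245383 0.35646632 0.8604213  0.33513258] 518.1778922230297 -0.14011101137189488
top [0.24781176 0.01845815 1.43356418] [-0.06167211  0.06670521  0.70918974 -0.6991401 ] 537.1584544032145 -0.13472546063677704
{'clock': 0.1, 'q': array([ 1.14571975e+00,  2.63488712e-01, -4.88438063e-02,  1.25940641e+00,
       -1.66825445e-06,  1.41548566e+00]), 'dq': array([-1.17602179e-03,  2.78749144e-04,  2.59253353e-03, -1.86810377e-04,
        8.21852361e-06,  1.07984882e-03]), 'joint_efforts': array([ 2.77743071e-03, -6.38582110e+01,  3.85063362e+01,  1.00440040e-02,
       -2.16439253e-04,  1.08019117e-05]), 'eef_pos': array([0.13982828, 0.50579261, 0.23087701]), 'tcp_rot': array([ 1.34474317e-01,  9.90916967e-01, -4.51833320e-04, -1.34057596e-04]), 'contact_force': array([ 0.21468672,  0.88146661, -1.11695422]), 'wrist_torque': array([-0.02436344, -0.02847653,  0.01242841]), 'finger_gap': 0.08539526261804094}
```

View pics/scene.png

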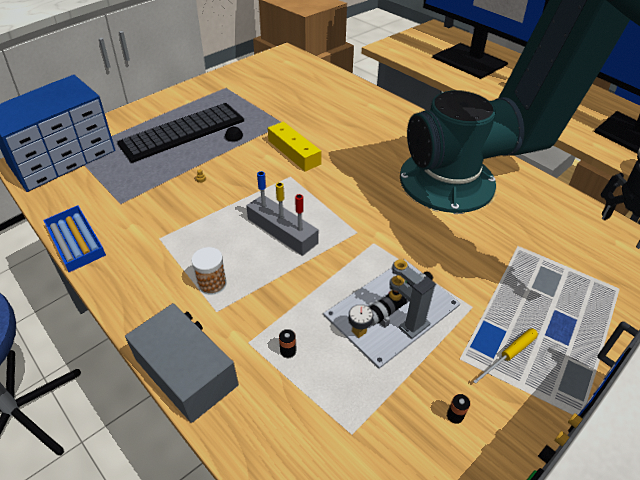

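View pics/top.png

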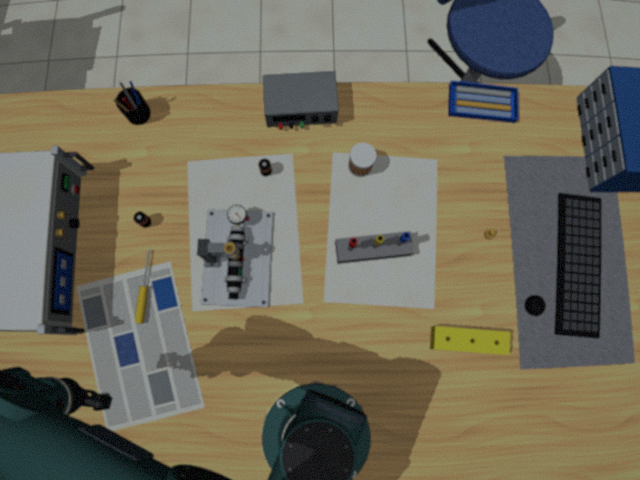

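The scene picture shows the grey rack at (283,222) with blue (262,180), yellow (280,191) and red (299,204) handles. The fixture has its brass upper bushing at (401,266). There are two rack-shaped things: the yellow block at (294,146), which is empty, and the grey block, which holds the rods. The grey one fits the description. Next I'll measure and make an enlarged crop.

Run:
```python
from h import *
for n in ['scene','top']:
    c=dict(np.load(n+'.npz')); P=cloud(c); hsv=cv2.cvtColor(c['img'],cv2.COLOR_BGR2HSV)
    z=P[...,2]; ok=(c['depth']>0)&(P[...,0]>.2)&(P[...,0]<.75)&(abs(P[...,1])<.4)
    H,S,V=hsv[...,0],hsv[...,1],hsv[...,2]
    for nm,m in [('red',((H<6)|(H>174))&(S>150)&(z>.1)),('blue',(H>100)&(H<125)&(S>150)&(z>.1)),('yel',(H>20)&(H<32)&(S>150)&(z>.1)),
                 ('brass',(H>12)&(H<30)&(S>90)&(z>.13)&(P[...,1]>.05)&(z<.18)),('high',(z>.145)&(P[...,1]>.08)),('orange',(H>3)&(H<18)&(S>180)&(z>.06)&(z<.1)&(P[...,1]>.08)),
                 ('rack',(abs(z-.05)<.006)&(S<60)&(P[...,1]<.03)&(P[...,1]>-.3))]:
        m=m&ok; q=P[m]
        if len(q)<3: print(n,nm,len(q)); continue
        vv,uu=np.nonzero(m)
        print(n,nm,len(q),'px',uu.mean().round(),vv.mean().round(),'med',np.median(q,0).round(4),'min',np.percentile(q,3,0).round(4),'max',np.percentile(q,97,0).round(4))
        if nm=='rack':
            r=cv2.minAreaRect((q[:,:2]*1000).astype(np.float32)); print(r)
    b=[(230,160,120,100),(320,240,130,130)] if n=='scene' else [(325,210,120,60),(190,190,90,120)]
    if n=='scene':
        cr=[cv2.resize(c['img'][y:y+h,x:x+w],(390,390),interpolation=cv2.INTER_CUBIC) for x,y,w,h in [(220,160,110,110),(320,245,110,110)]]
        cv2.imwrite('pics/crop.png',np.hstack(cr))
```

```text
scene red 119 px 299.0 204.0 med [ 0.4938 -0.0886  0.1368] min [ 0.4836 -0.1011  0.1112] max [ 0.4989 -0.0827  0.1538]
scene blue 122 px 262.0 181.0 med [ 0.5049 -0.2179  0.1383] min [ 0.4911 -0.2297  0.1125] max [ 0.5109 -0.1612  0.1546]
scene yel 175 px 320.0 217.0 med [ 0.4959 -0.1503  0.1431] min [ 0.4649 -0.1636  0.1026] max [0.5042 0.2147 0.1547]
scene brass 118 px 401.0 266.0 med [0.4729 0.2056 0.152 ] min [0.4619 0.195  0.1373] max [0.4899 0.2287 0.1554]
scene high 587 px 413.0 277.0 med [0.4802 0.2491 0.1495] min [0.461  0.1964 0.1459] max [0.4992 0.2851 0.1542]
scene orange 3 px 396.0 292.0 med [0.4811 0.211  0.0721] min [0.4796 0.2073 0.0721] max [0.4833 0.2124 0.0737]
scene rack 1211 px 282.0 219.0 med [ 0.4986 -0.149   0.048 ] min [ 0.4627 -0.2501  0.0448] max [ 0.5278 -0.062   0.0519]
((588.3192749023438, -150.02268981933594), (253.3625946044922, 203.91151428222656), 5.279984951019287)
top red 41 px 353.0 243.0 med [ 0.4819 -0.095   0.1531] min [ 0.4764 -0.1042  0.1404] max [ 0.4915 -0.0893  0.1584]
top blue 56 px 404.0 237.0 med [ 0.4949 -0.2235  0.1527] min [ 0.4886 -0.2342  0.1268] max [ 0.5033 -0.2172  0.1591]
top yel 60 px 331.0 242.0 med [ 0.4857 -0.1552  0.1523] min [ 0.4695 -0.1661  0.107 ] max [0.4962 0.2108 0.1587]
top brass 85 px 229.0 247.0 med [0.4766 0.2042 0.1534] min [0.4628 0.1919 0.1432] max [0.4886 0.2155 0.16  ]
top high 444 px 214.0 247.0 med [0.4761 0.2443 0.151 ] min [0.4601 0.1915 0.1461] max [0.4951 0.2811 0.1575]
top orange 0
top rack 1340 px 372.0 247.0 med [ 0.4875 -0.1528  0.0497] min [ 0.4606 -0.2564  0.045 ] max [ 0.5228 -0.066   0.0548]
((602.9269409179688, -150.08657836914062), (282.3326416015625, 202.6426544189453), 6.05570650100708)
```

View pics/crop.png

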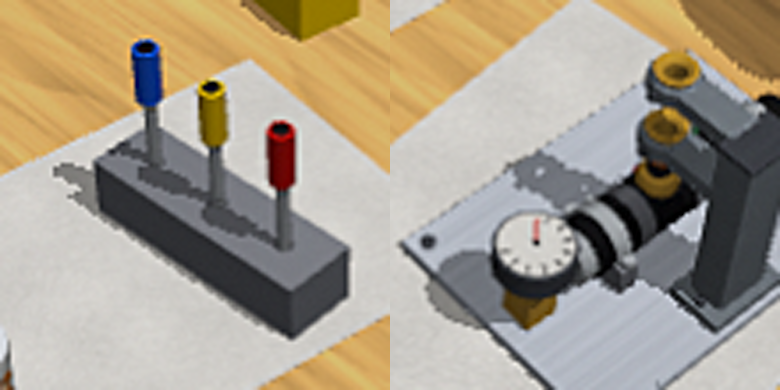

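The crop confirms it: the red-handled rod is at the near end of the grey rack, at about (0.486, -0.095). The upper bushing is at about (0.476, 0.204), in the upper eye. The sizes agree: handle top about 0.155 and mouth about 0.156. Moving with the jaws across the row.

>>> {"name": "step_arm", "arguments": {
  "plan": [
    [-1, -1, -0.9, 0, 0, 0.573, -1],
    [-1, -1, -0.9, 0, 0, 0.573, -1],
    [-1, -1, -0.9, 0, 0, 0.573, -1],
    [-1, -1, -0.9, 0, 0, 0.573, -1],
    [-1, -1, -0.9, 0, 0, 0.573, -1],
    [-1, -1, -0.9, 0, 0, 0.573, -1],
    [-1, -1, -0.9, 0, 0, 0.573, -1],
    [-1, -1, -0.9, 0, 0, 0.573, -1],
    [-1, -1, -0.9, 0, 0, 0.573, -1],
    [-1, -1, -0.9, 0, 0, 0.573, -1]
  ],
  "newtons": 40
}}

```text
clock: 0.93
eef_pos: [0.2096, 0.3828, 0.3211]
tcp_rot: [0.673, 0.739, -0.0, 0.0]
contact_force: [0.5, -0.9, 0.3]
finger_gap: 0.0848
```

>>> {"name": "step_arm", "arguments": {
  "plan": [
    [-1, 1, 0, 0, 0, 0, -1],
    [-1, 1, 0, 0, 0, 0, -1],
    [-1, 1, 0, 0, 0, 0, -1],
    [-1, 1, 0, 0, 0, 0, -1],
    [-1, 1, 0, 0, 0, 0, -1]
  ]
}}

```text
clock: 1.35
eef_pos: [0.3215, 0.2916, 0.3208]
tcp_rot: [0.672, 0.741, -0.0, 0.0]
contact_force: [-0.5, -0.1, 0.1]
finger_gap: 0.0853
```

>>> {"name": "step_arm", "arguments": {
  "plan": [
    [-1, 1, 0, 0, 0, 0, -1],
    [-1, 1, 0, 0, 0, 0, -1],
    [-1, 1, 0, 0, 0, 0, -1],
    [-1, 1, 0, 0, 0, 0, -1],
    [-1, 1, 0, 0, 0, 0, -1],
    [-1, 1, 0, 0, 0, 0, -1]
  ]
}}

```text
clock: 1.85
eef_pos: [0.4288, 0.204, 0.3209]
tcp_rot: [0.671, 0.741, -0.0, -0.0]
contact_force: [-0.1, 1.2, -0.6]
finger_gap: 0.0854
```

Run:
```python
from h import *
s=read_state(); print(s['eef_pos'],s['q'])
c=optics.capture('wrist'); np.savez('w1.npz',**c); cv2.imwrite('pics/w1.png',c['img']); print(c['xyz'],rot(c))
```

```text
[0.4288108  0.20401137 0.32088998] [2.72103975e-01 1.64752630e-01 6.18715356e-02 1.46899714e+00
 2.05641063e-04 1.74342878e+00]
[0.42085444 0.28329764 0.46263754] [[ 0.99513211 -0.09414697 -0.02912778]
 [ 0.09853376  0.9451692   0.31136199]
 [-0.0017831  -0.31271639  0.94984487]]
```

View pics/w1.png

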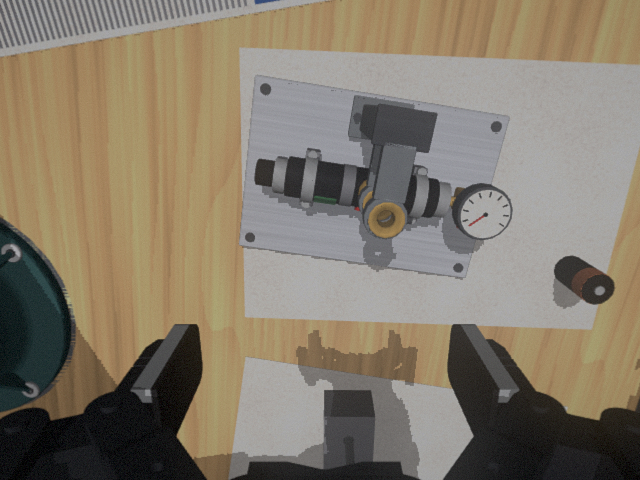

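The wrist picture shows the upper bushing's brass ring at about (385,217), with the column above it. I'll fit the ring.

```bash
cat >> h.py <<'E'
def rayplane(c,uv,z):
    K=np.array([[c['fx'],0,c['cx']],[0,c['fy'],c['cy']],[0,0,1]])
    p=cv2.undistortPoints(np.array(uv,float).reshape(-1,1,2),K,np.array([c['k1'],0,0,0,0.])).reshape(-1,2)
    d=np.c_[p[:,0],-p[:,1],-np.ones(len(p))]@rot(c).T; o=np.array(c['xyz'])
    return o+d*((z-o[2])/d[:,2])[:,None]
def biggest(m):
    n,l,st,ce=cv2.connectedComponentsWithStats(m.astype(np.uint8)); i=1+np.argmax(st[1:,4]); return l==i
def ell(c,m,z):
    cn=max(cv2.findContours(biggest(m).astype(np.uint8),cv2.RETR_EXTERNAL,cv2.CHAIN_APPROX_NONE)[0],key=cv2.contourArea)
    q=rayplane(c,cn.reshape(-1,2),z)[:,:2]
    (x,y),r=cv2.minEnclosingCircle((q*1000).astype(np.float32)); e=cv2.fitEllipse((q*1000).astype(np.float32))
    print('circle',x,y,r,'ellipse',e,'px',cn.reshape(-1,2).mean(0))
E
python3 - <<'E'
from h import *
c=dict(np.load('w1.npz')); P=cloud(c); hsv=cv2.cvtColor(c['img'],cv2.COLOR_BGR2HSV);H,S,V=[hsv[...,i] for i in range(3)]
z=P[...,2]
m=(H>10)&(H<32)&(S>100)&(z>.14)&(z<.17)&(np.hypot(P[...,0]-.476,P[...,1]-.204)<.04)
print(m.sum(),np.median(P[m],0)); ell(c,m,.156)
m2=(z>.145)&(z<.17)&(abs(P[...,0]-.476)<.05)&(P[...,1]>.17)&(P[...,1]<.32)
q=P[m2]; print(cv2.minAreaRect((q[:,:2]*1000).astype(np.float32)), np.median(z[m2]))
g=(abs(P[...,1]-.245)<.006)&m2; print('arm at y=.245 x', np.percentile(P[g][:,0],[2,50,98]))
print('bench z', np.median(z[330:350,260:290]), 'rackcheck')
E
```

```text
771 [0.47480666 0.20311409 0.15433428]
circle 473.7587890625 204.55352783203125 13.431112289428711 ellipse ((473.7907409667969, 204.71575927734375), (25.810121536254883, 26.12120819091797), 94.6238021850586) px [386.39795918 219.60204082]
((475.5999755859375, 236.183349609375), (96.54483032226562, 42.34491729736328), 86.75467681884766) 0.15019441996115895
arm at y=.245 x [0.46421096 0.47555017 0.48753461]
bench z -0.0008835879718722683 rackcheck
```

>>> {"name": "step_arm", "arguments": {
  "plan": [
    [-1, 0.4, 0, 0, 0, 0, -1],
    [-1, 0.4, 0, 0, 0, 0, -1],
    [-1, 0.4, 0, 0, 0, 0, -1],
    [-1, 0.4, 0, 0, 0, 0, -1]
  ]
}}

```text
clock: 2.23
eef_pos: [0.4795, 0.1068, 0.321]
tcp_rot: [0.671, 0.741, -0.0, 0.0]
contact_force: [-0.8, 0.6, -0.5]
finger_gap: 0.0852
```

>>> {"name": "step_arm", "arguments": {
  "plan": [
    [-1, 0, 0, 0, 0, 0, -1],
    [-1, 0, 0, 0, 0, 0, -1],
    [-1, 0, 0, 0, 0, 0, -1],
    [-1, 0, 0, 0, 0, 0, -1]
  ]
}}

```text
clock: 2.57
eef_pos: [0.4884, 0.0079, 0.3213]
tcp_rot: [0.671, 0.741, -0.0, 0.0]
contact_force: [-0.8, 0.3, 0.1]
finger_gap: 0.0852
```

>>> {"name": "step_arm", "arguments": {
  "plan": [
    [-1, 0, 0, 0, 0, 0, -1],
    [-1, 0, 0, 0, 0, 0, -1],
    [-1, 0, 0, 0, 0, 0, -1],
    [-1, 0, 0, 0, 0, 0, -1],
    [-1, 0, 0, 0, 0, 0, -1]
  ]
}}

```text
clock: 2.98
eef_pos: [0.4986, -0.0892, 0.3213]
tcp_rot: [0.671, 0.742, 0.0, -0.0]
contact_force: [0.1, 0.1, 0.5]
finger_gap: 0.0855
```

Run:
```python
from h import *
s=read_state(); print(s['eef_pos'],s['q'])
c=optics.capture('wrist'); np.savez('w2.npz',**c); cv2.imwrite('pics/w2.png',c['img']); print(c['xyz'])
P=cloud(c); hsv=cv2.cvtColor(c['img'],cv2.COLOR_BGR2HSV);H,S,V=[hsv[...,i] for i in range(3)]
z=P[...,2]
for nm,h in [('red',(H<6)|(H>174)),('yel',(H>20)&(H<32)),('blue',(H>100)&(H<125))]:
    m=h&(S>150)&(z>.148)&(z<.165); 
    if m.sum()>5: print(nm,m.sum(),np.median(P[m],0)); ell(c,m,.155)
m2=(z>.045)&(z<.057)&(S<60); q=P[biggest(m2)]; print(cv2.minAreaRect((q[:,:2]*1000).astype(np.float32)),np.median(q[:,2]))
```

```text
[ 0.49864206 -0.08916175  0.32132705] [-3.38175082e-01  2.20927628e-01  1.36008978e-01  1.48614679e+00
  4.22922861e-04  1.13175046e+00]
[ 0.49041456 -0.00997477  0.46312518]
red 202 [ 0.4865812  -0.09547086  0.15378625]
circle 486.4102478027344 -96.11033630371094 9.322694778442383 ellipse ((486.6635437011719, -96.29402160644531), (17.500154495239258, 17.559436798095703), 150.22332763671875) px [308.11764706 222.14705882]
blue 9 [ 0.49128554 -0.22487117  0.15384484]
circle 491.5384521484375 -224.26052856445312 2.0002293586730957 ellipse ((486.66278076171875, -165.36236572265625), (0.812252402305603, 498.73431396484375), 4.732917785644531) px [300.22222222 369.77777778]
((492.4674072265625, -161.85723876953125), (60.08892822265625, 201.00741577148438), 5.227328300476074) 0.04911075403830506
```

View pics/w2.png

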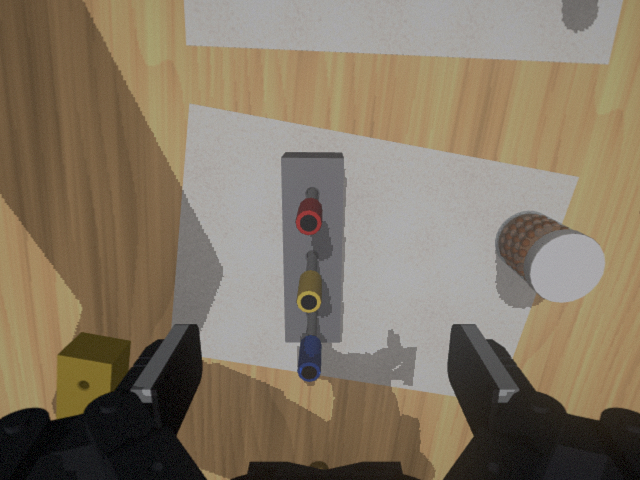

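The picture shows the red handle top at (308,222), yellow (308,302) and blue (310,372). The rack fit gives hole 1 at (0.4866, -0.0970), and the handle fit gives (0.4866, -0.0963). They agree, so I'll descend.

>>> {"name": "step_arm", "arguments": {
  "plan": [
    [-0.06, -0.127, 0, 0, 0, 0, -1],
    [-0.06, -0.127, 0.3, 0, 0, 0, -1],
    [-0.06, -0.127, 0.6, 0, 0, 0, -1],
    [-0.06, -0.127, 0.9, 0, 0, 0, -1],
    [-0.06, -0.127, 1, 0, 0, 0, -1],
    [-0.06, -0.127, 1, 0, 0, 0, -1]
  ]
}}

```text
clock: 3.53
eef_pos: [0.4854, -0.0951, 0.2193]
tcp_rot: [0.67, 0.743, -0.001, -0.002]
contact_force: [-0.1, -0.0, 0.6]
finger_gap: 0.0854
```

>>> {"name": "step_arm", "arguments": {
  "plan": [
    [0, 0, 0.2, 0, 0, 0, -1],
    [0, 0, 0.4, 0, 0, 0, -1],
    [0, 0, 0.6, 0, 0, 0, -1],
    [0, 0, 0.8, 0, 0, 0, -1],
    [0, 0, 1, 0, 0, 0, -1],
    [0, 0, 1.0, 0, 0, 0, -1],
    [0, 0, 1.0, 0, 0, 0, -1]
  ]
}}

```text
clock: 4.12
eef_pos: [0.4869, -0.0966, 0.1221]
tcp_rot: [0.67, 0.742, 0.0, -0.0]
contact_force: [0.1, -0.1, 1.3]
finger_gap: 0.0852
```

>>> {"name": "step_arm", "arguments": {
  "plan": [
    [0, 0, 0.07, 0, 0, 0, -1],
    [0, 0, 0.07, 0, 0, 0, -1],
    [0, 0, 0.07, 0, 0, 0, 1],
    [0, 0, 0.07, 0, 0, 0, 1],
    [0, 0, 0.07, 0, 0, 0, 1],
    [0, 0, 0.07, 0, 0, 0, 1],
    [0, 0, 0.07, 0, 0, 0, 1],
    [0, 0, 0.07, 0, 0, 0, 1],
    [0, 0, 0.07, 0, 0, 0, 1],
    [0, 0, 0.07, 0, 0, 0, 1]
  ],
  "newtons": 50
}}

```text
clock: 4.95
eef_pos: [0.4866, -0.0976, 0.1143]
tcp_rot: [0.671, 0.742, -0.0, -0.0]
contact_force: [-1.7, -0.4, 4.1]
finger_gap: 0.0187
```

>>> {"name": "step_arm", "arguments": {
  "plan": [
    [0, 0, 0, 0, 0, 0, 1],
    [0, 0, 0, 0, 0, 0, 1],
    [0, 0, 0, 0, 0, 0, 1],
    [0, 0, 0, 0, 0, 0, 1]
  ]
}}

```text
clock: 5.28
eef_pos: [0.4867, -0.0976, 0.1143]
tcp_rot: [0.671, 0.742, -0.0, -0.0]
contact_force: [-2.3, -0.4, 4.9]
finger_gap: 0.0191
```

>>> {"name": "step_arm", "arguments": {
  "plan": [
    [0, 0, -0.1, 0, 0, 0, 1],
    [0, 0, -0.2, 0, 0, 0, 1],
    [0, 0, -0.3, 0, 0, 0, 1],
    [0, 0, -0.4, 0, 0, 0, 1],
    [0, 0, -0.5, 0, 0, 0, 1],
    [0, 0, -0.65, 0, 0, 0, 1],
    [0, 0, -0.8, 0, 0, 0, 1],
    [0, 0, -1, 0, 0, 0, 1],
    [0, 0, -1, 0, 0, 0, 1]
  ]
}}

```text
clock: 6.03
eef_pos: [0.4881, -0.0979, 0.2171]
tcp_rot: [0.671, 0.742, 0.001, 0.002]
contact_force: [-0.1, -0.6, -0.3]
finger_gap: 0.0187
```

>>> {"name": "step_arm", "arguments": {
  "plan": [
    [0, 0, -0.3, 0, 0, 0, 1],
    [0, 0, -0.6, 0, 0, 0, 1],
    [0, 0, -0.9, 0, 0, 0, 1],
    [0, 0, -1, 0, 0, 0, 1],
    [0, 0, -1, 0, 0, 0, 1]
  ]
}}

```text
clock: 6.45
eef_pos: [0.4878, -0.0979, 0.316]
tcp_rot: [0.671, 0.742, 0.001, 0.002]
contact_force: [-0.0, 0.1, -1.2]
finger_gap: 0.0185
```

>>> {"name": "step_arm", "arguments": {
  "plan": [
    [0.3, 0, 0, 0, 0, 0, 1],
    [0.6, 0, 0, 0, 0, 0, 1],
    [0.9, 0, 0, 0, 0, 0, 1],
    [1, 0, 0, 0, 0, 0, 1],
    [1, 0, 0, 0, 0, 0, 1]
  ]
}}

```text
clock: 6.87
eef_pos: [0.4762, 0.0039, 0.3131]
tcp_rot: [0.67, 0.743, -0.0, -0.001]
contact_force: [0.5, -1.1, 0.8]
finger_gap: 0.0189
```

>>> {"name": "step_arm", "arguments": {
  "plan": [
    [0.3, 0, 0, 0, 0, 0, 1],
    [0.6, 0, 0, 0, 0, 0, 1],
    [0.9, 0, 0, 0, 0, 0, 1],
    [1, 0, 0, 0, 0, 0, 1],
    [1, 0, 0, 0, 0, 0, 1]
  ]
}}

```text
clock: 7.28
eef_pos: [0.4665, 0.1025, 0.3134]
tcp_rot: [0.67, 0.743, -0.0, -0.0]
contact_force: [0.1, -0.6, -1.6]
finger_gap: 0.0186
```

>>> {"name": "step_arm", "arguments": {
  "plan": [
    [0.3, 0.1, 0, 0, 0, 0, 1],
    [0.6, 0.16, 0, 0, 0, 0, 1],
    [0.9, 0.16, 0, 0, 0, 0, 1],
    [1, 0.16, 0, 0, 0, 0, 1],
    [1, 0.16, 0, 0, 0, 0, 1],
    [1, 0.16, 0, 0, 0, 0, 1]
  ]
}}

```text
clock: 7.78
eef_pos: [0.4728, 0.2016, 0.3137]
tcp_rot: [0.67, 0.742, -0.0, -0.0]
contact_force: [0.5, -0.6, -1.5]
finger_gap: 0.019
```

Run:
```python
from h import *
s=read_state(); print(s['eef_pos'],s['tcp_rot'],s['contact_force'],s['finger_gap'])
print(rel([.4738,.204,s['eef_pos'][2]]))
c=optics.capture('wrist'); np.savez('w3.npz',**c)
d=optics.capture('scene'); np.savez('s3.npz',**d)
a=c['img'][100:460,140:540]; b=cv2.resize(d['img'][150:330,320:520],(400,360),interpolation=cv2.INTER_CUBIC)
cv2.imwrite('pics/w3.png',np.hstack([a,b]))
```

```text
[0.47284616 0.20161477 0.31369333] [ 6.70429467e-01  7.41973129e-01 -4.53015524e-04 -9.57445130e-06] [ 0.46465914 -0.60466305 -1.5060021 ] 0.018965858092083898
[ 2.27663575e-02  1.18997727e-02 -2.16579112e-05]
```

View pics/w3.png

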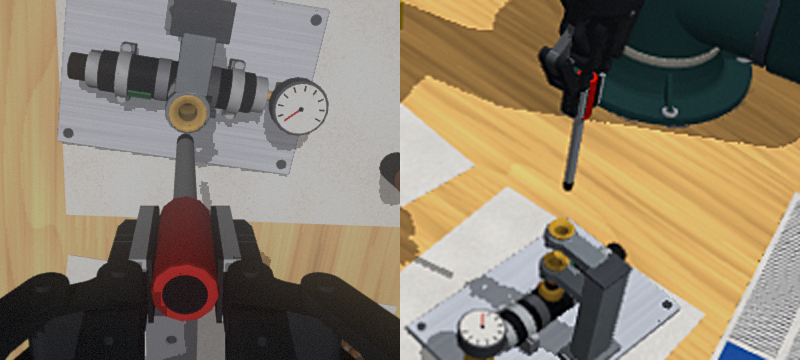

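The rod is held with its tip just in front of the bushing in the wrist view (full image about (325,240)). The bushing is at (327,213). I'll measure the rod's tilt from the depth.

Run:
```python
from h import *
for f in ['w3','s3']:
    c=dict(np.load(f+'.npz')); P=cloud(c); hsv=cv2.cvtColor(c['img'],cv2.COLOR_BGR2HSV);H,S,V=[hsv[...,i] for i in range(3)]
    z=P[...,2]; near=(np.hypot(P[...,0]-.473,P[...,1]-.202)<.03)&(c['depth']>0)
    m=near&(z>.195)&(z<.375); o=np.array(c['xyz'])
    for lo in np.arange(.195,.375,.015):
        k=m&(z>=lo)&(z<lo+.015)&((S<80)|(H<6)|(H>174)); 
        if k.sum()<4: continue
        q=P[k]; r=.01 if (S[k]>120).mean()>.5 else .005
        ctr=(np.percentile(q,5,0)+np.percentile(q,95,0))/2
        print(f,round(lo+.0075,4),k.sum(),'min/max x',np.percentile(q[:,0],[5,50,95]).round(4),'y',np.percentile(q[:,1],[5,50,95]).round(4))
    print('zmin',P[near&(z>.17)][:,2].min())
```

```text
w3 0.2175 95 min/max x [0.4678 0.472  0.4764] y [0.2035 0.2065 0.2072]
w3 0.2325 154 min/max x [0.4678 0.472  0.4761] y [0.2042 0.2067 0.2073]
w3 0.2475 185 min/max x [0.4678 0.472  0.4765] y [0.204  0.2065 0.2074]
w3 0.2625 223 min/max x [0.4679 0.472  0.4766] y [0.204  0.2066 0.2074]
w3 0.2775 281 min/max x [0.4678 0.472  0.4764] y [0.2041 0.2066 0.2075]
w3 0.2925 294 min/max x [0.468  0.472  0.4764] y [0.2043 0.2066 0.2075]
w3 0.3075 336 min/max x [0.4634 0.4716 0.4804] y [0.2059 0.2109 0.2123]
w3 0.3225 2400 min/max x [0.4521 0.4716 0.4918] y [0.2057 0.2106 0.2133]
w3 0.3375 3557 min/max x [0.4514 0.4715 0.4924] y [0.2056 0.2105 0.2133]
w3 0.3525 7351 min/max x [0.4512 0.4722 0.4919] y [0.1948 0.2083 0.2148]
w3 0.3675 4962 min/max x [0.4443 0.4826 0.5014] y [0.198  0.2111 0.2151]
zmin 0.21166022239783194
s3 0.2175 10 min/max x [0.4733 0.4786 0.4796] y [0.2032 0.2063 0.2078]
s3 0.2325 25 min/max x [0.4738 0.4782 0.4804] y [0.2035 0.2072 0.2091]
s3 0.2475 28 min/max x [0.475  0.4782 0.4811] y [0.2033 0.2066 0.2088]
s3 0.2625 28 min/max x [0.4745 0.4776 0.4802] y [0.2023 0.2067 0.2088]
s3 0.2775 26 min/max x [0.4739 0.4776 0.4795] y [0.2028 0.2063 0.2086]
s3 0.2925 28 min/max x [0.4738 0.4779 0.4802] y [0.2024 0.2065 0.2082]
s3 0.3075 18 min/max x [0.4728 0.4788 0.4907] y [0.1984 0.2111 0.2132]
s3 0.3225 81 min/max x [0.4606 0.4857 0.4966] y [0.2029 0.212  0.2148]
s3 0.3375 92 min/max x [0.4599 0.489  0.4981] y [0.2018 0.2119 0.2147]
s3 0.3525 71 min/max x [0.4567 0.4737 0.4952] y [0.1974 0.2122 0.2157]
s3 0.3675 52 min/max x [0.4521 0.4624 0.4964] y [0.2068 0.2124 0.2161]
zmin 0.20941770889602696
```

Run:
```python
from h import *
c=dict(np.load('w3.npz')); P=cloud(c); hsv=cv2.cvtColor(c['img'],cv2.COLOR_BGR2HSV);H,S,V=[hsv[...,i] for i in range(3)]
z=P[...,2]
m=(H>10)&(H<32)&(S>100)&(z>.135)&(z<.17)&(np.hypot(P[...,0]-.476,P[...,1]-.204)<.04)
ell(c,m,.156)
x,y=.4738,.2046
for dx,dy in [(.0017,.0023)]: 
    s=read_state(); print(rel(s['eef_pos']+[dx,dy,0]))
```

```text
circle 473.94915771484375 204.76766967773438 13.52983570098877 ellipse ((473.9383239746094, 204.75875854492188), (26.020339965820312, 26.166505813598633), 8.17914867401123) px [327.43137255 213.02941176]
[ 2.11935635e-02  1.92050178e-02 -1.25236903e-05]
```

>>> {"name": "step_arm", "arguments": {
  "plan": [
    [0.023, 0.019, 0, 0, 0, 0, 1],
    [0.023, 0.019, 0.1, 0, 0, 0, 1],
    [0.023, 0.019, 0.2, 0, 0, 0, 1],
    [0.023, 0.019, 0.3, 0, 0, 0, 1],
    [0.023, 0.019, 0.4, 0, 0, 0, 1],
    [0.023, 0.019, 0.45, 0, 0, 0, 1],
    [0.023, 0.019, 0.45, 0, 0, 0, 1],
    [0.023, 0.019, 0.45, 0, 0, 0, 1]
  ]
}}

```text
clock: 8.55
eef_pos: [0.4743, 0.2046, 0.2696]
tcp_rot: [0.671, 0.742, 0.0, 0.0]
contact_force: [0.5, 1.0, -1.2]
finger_gap: 0.0188
```

>>> {"name": "step_arm", "arguments": {
  "plan": [
    [0, 0, 0.03, 0, 0, 0, 1],
    [0, 0, 0.06, 0, 0, 0, 1],
    [0, 0, 0.09, 0, 0, 0, 1],
    [0, 0, 0.12, 0, 0, 0, 1],
    [0, 0, 0.15, 0, 0, 0, 1],
    [0, 0, 0.18, 0, 0, 0, 1],
    [0, 0, 0.2, 0, 0, 0, 1],
    [0, 0, 0.2, 0, 0, 0, 1]
  ]
}}

```text
clock: 9.22
eef_pos: [0.474, 0.205, 0.2488]
tcp_rot: [0.671, 0.742, -0.0, -0.0]
contact_force: [0.6, -0.2, -1.0]
finger_gap: 0.0191
```

>>> {"name": "step_arm", "arguments": {
  "plan": [
    [0, 0, 0.04, 0, 0, 0, 1],
    [0, 0, 0.08, 0, 0, 0, 1],
    [0, 0, 0.12, 0, 0, 0, 1],
    [0, 0, 0.16, 0, 0, 0, 1],
    [0, 0, 0.2, 0, 0, 0, 1],
    [0, 0, 0.24, 0, 0, 0, 1],
    [0, 0, 0.28, 0, 0, 0, 1],
    [0, 0, 0.32, 0, 0, 0, 1],
    [0, 0, 0.32, 0, 0, 0, 1]
  ]
}}

```text
clock: 9.97
eef_pos: [0.4739, 0.2049, 0.2165]
tcp_rot: [0.671, 0.742, -0.0, -0.0]
contact_force: [0.4, -0.2, -1.2]
finger_gap: 0.0192
```

>>> {"name": "step_arm", "arguments": {
  "plan": [
    [0, 0, 0.04, 0, 0, 0, 1],
    [0, 0, 0.07, 0, 0, 0, 1],
    [0, 0, 0.1, 0, 0, 0, 1],
    [0, 0, 0.13, 0, 0, 0, 1],
    [0, 0, 0.16, 0, 0, 0, 1],
    [0, 0, 0.19, 0, 0, 0, 1],
    [0, 0, 0.2, 0, 0, 0, 1],
    [0, 0, 0.2, 0, 0, 0, 1]
  ]
}}

```text
clock: 10.63
eef_pos: [0.474, 0.205, 0.197]
tcp_rot: [0.671, 0.742, -0.0, -0.0]
contact_force: [0.0, 1.0, -0.9]
finger_gap: 0.0189
```

>>> {"name": "step_arm", "arguments": {
  "plan": [
    [0, 0, 0.03, 0, 0, 0, 1],
    [0, 0, 0.06, 0, 0, 0, 1],
    [0, 0, 0.09, 0, 0, 0, 1],
    [0, 0, 0.12, 0, 0, 0, 1],
    [0, 0, 0.12, 0, 0, 0, 1],
    [0, 0, 0.12, 0, 0, 0, 1],
    [0, 0, 0.12, 0, 0, 0, 1]
  ]
}}

```text
clock: 11.22
eef_pos: [0.4742, 0.205, 0.1854]
tcp_rot: [0.671, 0.742, 0.0, 0.0]
contact_force: [-0.4, -0.5, -1.3]
finger_gap: 0.0189
```

>>> {"name": "step_arm", "arguments": {
  "plan": [
    [0, 0, 0.02, 0, 0, 0, 1],
    [0, 0, 0.04, 0, 0, 0, 1],
    [0, 0, 0.06, 0, 0, 0, 1],
    [0, 0, 0.07, 0, 0, 0, 1],
    [0, 0, 0.07, 0, 0, 0, 1],
    [0, 0, 0.07, 0, 0, 0, 1],
    [0, 0, 0.07, 0, 0, 0, 1]
  ]
}}

```text
clock: 11.8
eef_pos: [0.4742, 0.205, 0.1784]
tcp_rot: [0.671, 0.742, 0.0, 0.0]
contact_force: [0.5, -0.3, 0.9]
finger_gap: 0.0186
```

Run:
```python
from h import *
import time
F=[]
s=read_state(); print(s['eef_pos'],s['contact_force'])
for i in range(6):
    d=optics.capture('scene'); F.append(read_state()['contact_force'])
print(np.mean(F,0),np.std(F,0)); np.savez('s4.npz',**d)
c=optics.capture('wrist'); np.savez('w4.npz',**c)
for n,c in [('s',d),('w',c)]:
    P=cloud(c); hsv=cv2.cvtColor(c['img'],cv2.COLOR_BGR2HSV);H,S=hsv[...,0],hsv[...,1]; z=P[...,2]
    near=np.hypot(P[...,0]-.474,P[...,1]-.205)<.02
    r=near&((H<6)|(H>174))&(S>120)&(z>.15); print(n,'red z',np.percentile(P[r][:,2],[1,50,99]))
    o=near&(H>5)&(H<25)&(S>120)&(z>.06)&(z<.085); print(n,'orange/brass low',o.sum(),np.sort(P[o][:,2])[-5:] if o.any() else '')
cv2.imwrite('pics/s4.png',np.hstack([cv2.resize(d['img'][190:320,330:460],(400,400),interpolation=cv2.INTER_CUBIC)]))
```

```text
[0.47419904 0.20500516 0.1783983 ] [ 0.54847684 -0.34949849  0.85523571]
[ 0.54536924 -0.30693627  0.86479484] [0.86540682 0.33806169 0.30072754]
s red z [0.17516039 0.20222347 0.22388577]
s orange/brass low 44 [0.07256423 0.07290836 0.07409955 0.07413101 0.07499422]
w red z [0.175701   0.20908661 0.21865575]
w orange/brass low 0
```

View pics/s4.png

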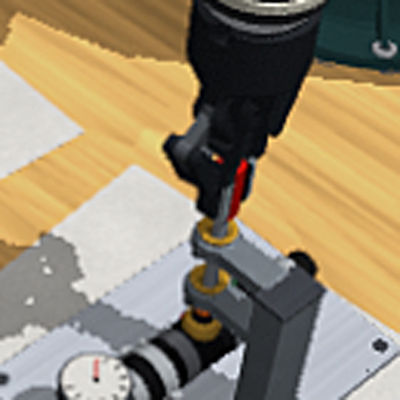

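The picture shows the rod through both eyes (crop (213,235) and (210,285)), with its end on the orange top at (200,325). The force has changed by about +2 N, which means about 2 to 2.4 mm of squeeze; the kinematics give 1.9 mm. Another 3 mm down brings it half-way.

>>> {"name": "step_arm", "arguments": {
  "plan": [
    [0, 0, 0.01, 0, 0, 0, 1],
    [0, 0, 0.02, 0, 0, 0, 1],
    [0, 0, 0.03, 0, 0, 0, 1],
    [0, 0, 0.03, 0, 0, 0, 1],
    [0, 0, 0.03, 0, 0, 0, 1],
    [0, 0, 0.03, 0, 0, 0, 1],
    [0, 0, 0.03, 0, 0, 0, 1],
    [0, 0, 0.03, 0, 0, 0, 1]
  ]
}}

```text
clock: 12.82
eef_pos: [0.4742, 0.205, 0.1753]
tcp_rot: [0.671, 0.742, 0.0, 0.0]
contact_force: [0.5, -0.2, 2.8]
finger_gap: 0.0188
```

Run:
```python
from h import *
F=[]
for i in range(10):
    d=optics.capture('scene'); s=read_state(); F.append(s['contact_force'])
print(s['eef_pos'],s['finger_gap'],np.mean(F,0),np.std(F,0),s['clock'])
P=cloud(d); hsv=cv2.cvtColor(d['img'],cv2.COLOR_BGR2HSV);H,S=hsv[...,0],hsv[...,1]; z=P[...,2]
near=np.hypot(P[...,0]-.474,P[...,1]-.205)<.02
r=near&((H<6)|(H>174))&(S>120)&(z>.15); print('red z',np.percentile(P[r][:,2],[1,50,99]))
o=near&(H>5)&(H<25)&(S>120)&(z>.06)&(z<.085); print(o.sum(),np.sort(P[o][:,2])[-5:])
```

```text
[0.47415151 0.20503839 0.17527314] 0.018328909614590463 [ 0.79456604 -0.06973254  3.1548316 ] [0.5280506  0.50574848 0.25477628] 13.3167
red z [0.17225692 0.19940266 0.21703285]
50 [0.06994887 0.07032555 0.07036612 0.07258741 0.07324326]
```

The force change is about 4.2 N, which is about 5.3 mm; the kinematics give 5.0 mm. The handle moved down 2.9 mm, so there was no slip. Handing in.

```bash
python3 -c "
from h import *
print(order.hand_in()); s=read_state(); print(s['eef_pos'],s['contact_force'],s['finger_gap'])"
```

```text
the job is handed in; nothing more can be done
None
the job is handed in; nothing more can be done
```

I took the red-handled seal rod out of the rack and threaded it down through both bushings. The job was handed in at about 13.3 s with the gripper still holding the rod down on the bellows. `order.hand_in()` reports no verdict.

- **Squeeze:** the last checks put it at about 5.0 mm from the arm's position and about 5.3 mm from the force (a rise of about 4.2 N).
- **Fit:** depth measured just before insertion showed the rod vertical. There was no noticeable contact force in either bore.
- **Grip:** the opening stayed near 18.5 mm on a 20 mm handle, a small disagreement that I put down to the gap reading. In the last 3.1 mm press the handle came down 2.9 mm, so the rod did not slip.
- **Other things on the bench:** the other rods and objects were not touched as far as I could tell, but I took no separate picture to check them at the end.

A state reading after the hand-in was refused, so I have no measurement from the final second.

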